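# Load the power-module test rig

### The arm

A 6-joint arm with a two-finger parallel gripper is mounted at the origin on a cart in front of the work surface, level with it; the furniture and walls round the work are solid. World frame = base frame: x ahead of the robot, y to its left, z up, the work surface at z = 0. Lengths are in mm, angles in degrees, forces in N, time in s.
With the tool pointing down it reaches from about 325 to 900 mm from the base axis. Payload 3.5 kg.
Tool frame: the origin (TCP) lies at the very end of the fingers, on their centre line; the grasp point (between the pads) lies 19 mm behind it; z points along the fingers, y is the line along which they close (so a half turn about z gives the same grasp; the last joint's range is limited). The gripper opens to 85 mm and grips with 20 to 120 N. Pads are 22 mm wide; open, the fingers measure 114 mm over their backs; the gripper's body (76 mm by 85 mm) begins 54 mm behind the grasp point. The pads swing forward as they close: fully open they stand 13 mm farther back than shut.
Start: joints at [-78.461, 15.837, -1.513, 72.651, 0, 84.076], TCP at [187.552, -596.193, 231.313] pointing down, gripper open.
Joint ranges: [-178.77, 178.77], [-48.84, 107.48], [-61.69, 71.31], [-111.58, 123.2], [-90, 87.43], [-180, 180]. Speed limits (degrees/s): [147.25, 147.25, 180, 180, 180, 180].

### API

Orientations are given as [roll, pitch, yaw] about the fixed x, y, z axes, in that order (R = Rz(yaw) Ry(pitch) Rx(roll)).
In Python, from cell import get_state, camera, sign_off, look_for, pinpoint gives the robot as it stands. The module is installed in compiled form; this text tells all that it offers.
- The arm moves only by the tool play_rows, never from a script. Its argument "series" is a list of rows, each a list of 3 entries, a list of its own where there are three numbers: the opening, from 0 (shut) to 1 (fully open), then the shift along the tool's x, y, z in units of 50 mm (1.0 is 50 mm), then the turn about the tool's z in units of 5 degrees (1.0 is 5 degrees). In form: [[gripper, [x, y, z], twist], ...]. A call has 1 to 12 rows; each row is the pose to reach, as a shift and turn from the pose commanded when the call began, along the tool's axes at that moment; what a row does not reach only later rows make up. A row lasts 1/10 s, in which the tool goes at most 50 mm and 8.59 degrees, less where a joint would pass 70% of its speed; a pose out of reach is approached as far as the arm can. A call with a gripper value outside its range is refused whole. The fingers move at their own pace and stop on an object; the grip force is fixed at half the most. Time passes only in rows, so rows that repeat a pose let the fingers close. It gives the time, the measured TCP pose, the force, the opening and the grip force at its end, in the units of the state.
- get_state(): the state, without advancing time (a new reading comes with each control period).
- camera(name): name is "side" or "top" or "wrist"; returns a dict with "img" (400x640x3 uint8, red, green, blue), "z_map" (400x640 float32, mm along the optical axis (not along the pixel's ray), 0 where there is no reading), "vfov" (degrees; the focal length in pixels is half the picture's height over the tangent of half this angle, whatever the lens; pixels are square), "cx", "cy" (the principal point, pixels), "k1" (the pictures are not rectified: a ray, as slopes to the right and down, at radius r is drawn at 1 + k1 r^2 times it, then the intrinsics apply), "pose" (4x4, takes a point from camera to world coordinates); the wrist camera has in their place "mount" (4x4, takes a point from camera to tool coordinates, whose origin is the TCP and whose axes are the flange's). Camera axes: x right, y down, z forward; pixel columns grow to the right and rows downward; lengths in mm; the calibration is good to about 2 mm. A picture is of the moment at which its call begins: read the wrist's pose just before it.
- sign_off(): hands the job in; it is judged then, once.
Trained networks look in the newest picture that a camera, given by its name, has taken for a name from the list of things; names that differ only in an ending like _2 or _b are one class to them, and where a whole thing is asked for, a point or a joint stands for the part that bears it (a point fixed in the world has none). Each returns a list of dicts, best first, with "confidence" (0 to 1); they miss things now and then, are a little off and sometimes report something else, mostly with a low value. They report only what shows in the picture. A call takes as long as a camera call.
- look_for(camera, query): "centre" ([x, y, z] in mm, in world coordinates, good to about 4 mm: the middle of the surface that is visible of it).
- pinpoint(camera, query): "centre" ([x, y, z] in mm, in world coordinates, good to about 4 mm: a listed point, or the origin of a listed thing).
The state is a dict: "time_s": time; "qpos": joint angles; "joint_vel": joint speeds; "effort": joint torques, N m; "eef_pos": TCP position; "tool_rot": TCP orientation; "force": force on the tool from outside, world axes, zero at the start; "moment": the same for the moment, N m; "finger_gap": finger opening in mm; "finger_force": force on a finger pad.
Only numpy, scipy, OpenCV 4.12 (cv2) and the standard library are available. Lean on these libraries where they do the work, as an engineer would, in place of code of your own. Each camera call takes 0.05 s, during which the arm holds its last target. There are 200 camera calls.

### The job

Load every power module on the bench into the test rig, one to a pocket: pull the clear front guard down, lift the blue clamp frame right up, set each module upright in a pocket and press it until you feel it is fully home on the bottom. Only when all of them are home swing the clamp frame down shut over them (never force it down on a module that stands proud), and after that push the guard back up shut. Leave the screwdriver and the flux tub where they are.

Things in the scene. Friction and masses are not known exactly. Their poses are not given: they have to be found in the camera images.
- rig: test rig fixed to the bench (it stands elsewhere each time), a dark steel base 210 x 250 x 12 mm; origin at the underside, on the row of pockets; x points to the back (away from the robot), y along the row of three pockets, z up. On the base lies an aluminium pocket plate, 100 mm (x) by 240 mm (y), top at z = 36 mm, with a black sloping lead-in rim 4 mm high round each pocket
- nest_1 (a point): centre of pocket 1's mouth at its rim's top, 40 mm above the bench; 44 mm (rig x) by 68 mm (rig y) inside, sloping 3 to 4 mm outward at the mouth; a module's long side goes along rig y. Its floor is a green contact bed, 16 to 19 mm below the mouth at first; a module's weight does not move it: it slides down stiffly under about 9 N, stays where pushed, and has a hard stop 24 mm below the mouth (fully home)
- nest_2 (a point): centre of pocket 2's mouth at its rim's top, 40 mm above the bench; 44 mm (rig x) by 68 mm (rig y) inside, sloping 3 to 4 mm outward at the mouth; a module's long side goes along rig y. Its floor is a green contact bed, 16 to 19 mm below the mouth at first; a module's weight does not move it: it slides down stiffly under about 9 N, stays where pushed, and has a hard stop 24 mm below the mouth (fully home)
- nest_3 (a point): centre of pocket 3's mouth at its rim's top, 40 mm above the bench; 44 mm (rig x) by 68 mm (rig y) inside, sloping 3 to 4 mm outward at the mouth; a module's long side goes along rig y. Its floor is a green contact bed, 16 to 19 mm below the mouth at first; a module's weight does not move it: it slides down stiffly under about 9 N, stays where pushed, and has a hard stop 24 mm below the mouth (fully home)
- module_1_center (a point): centre of power module 1 (may be absent): finned aluminium heat sink on a black base, a block 40 mm (its x) by 64 mm (its y) by 66 mm high, about 0.2 kg (most in the base), standing upright on the bench; the centre is 33 mm above its underside, a half turn makes no difference. Grip it across the 40 mm. Fully home in a pocket its underside is 16 mm, its centre 49 mm and its top 82 mm above the bench, so it stands 42 mm out of the rim
- module_2_center (a point): centre of power module 2 (may be absent): finned aluminium heat sink on a black base, a block 40 mm (its x) by 64 mm (its y) by 66 mm high, about 0.2 kg (most in the base), standing upright on the bench; the centre is 33 mm above its underside, a half turn makes no difference. Grip it across the 40 mm. Fully home in a pocket its underside is 16 mm, its centre 49 mm and its top 82 mm above the bench, so it stands 42 mm out of the rim
- module_3_center (a point): centre of power module 3 (may be absent): finned aluminium heat sink on a black base, a block 40 mm (its x) by 64 mm (its y) by 66 mm high, about 0.2 kg (most in the base), standing upright on the bench; the centre is 33 mm above its underside, a half turn makes no difference. Grip it across the 40 mm. Fully home in a pocket its underside is 16 mm, its centre 49 mm and its top 82 mm above the bench, so it stands 42 mm out of the rim
- guard (a joint): clear guard panel with orange frame, hinged along its bottom edge at the rig's front; 0 = shut (it leans 20 degrees from upright back over the rig, in the way of the clamp's grip bar), 1.57 = pulled fully down towards the robot (20 degrees above level). A stiff hinge (about 3 N at the bar): it stays where it is left
- guard_bar (a point): middle of the guard's top bar, an orange round bar 10 mm thick and 184 mm long along rig y, 100 mm from the hinge axis; below it is a 40 mm gap before the panel begins. Moves with the guard
- guard_hinge (a point): middle of the guard's hinge axis (along rig y), fixed to the rig, 46 mm above the bench; shut, the bar lies 34 mm behind (+x) and 94 mm above it
- clamp (a joint): blue clamp frame hinged at the rig's rear, 0 = shut (level, its rubber pad 1 mm above modules that are fully home), 1.6 = fully open (just past upright). A stiff hinge (about 3 to 5 N at the bar): it stays where it is left
- clamp_bar (a point): middle of the clamp's grip bar, at the frame's free end: a round bar along rig y, 236 mm long, 11 mm thick, black in the middle, 145 mm from the hinge axis; between it and the pressure bar the frame is open. Moves with the clamp
- clamp_hinge (a point): middle of the clamp's hinge axis (along rig y), fixed to the rig, 92 mm above the bench; shut, the bar lies 145 mm in front (-x) of it at the same height
- screwdriver: bystander: screwdriver with a black and red handle, 178 mm long, lying on the bench, to be left alone; origin at its underside
- flux_tub: bystander: small white round tub with blue lid, 45 mm across, 23 mm high, to be left alone; origin at its underside

How it is judged (in metres and radians):
On the way, in this order (a step that is already met when the one before it is completed fails the run):
1. the guard is pulled down (value of joint guard above 1.2 rad), for 0.2 s.
2. the clamp frame is up, the guard still down (value of joint each of clamp, guard above 1.2 rad), for 0.2 s.
3. every module present is upright and fully home in a pocket while the clamp is still up ((horizontal distance between module_1_center and nest_1 below 0.006 m or horizontal distance between module_1_center and nest_2 below 0.006 m or horizontal distance between module_1_center and nest_3 below 0.006 m) and z of each of module_1_center, module_2_center, module_3_center in the frame of rig below 0.0515 m and angle between each of module_1_center, module_2_center, module_3_center's own z axis and vertical below 0.06 rad and (horizontal distance between module_2_center and nest_1 below 0.006 m or horizontal distance between module_2_center and nest_2 below 0.006 m or horizontal distance between module_2_center and nest_3 below 0.006 m) and (horizontal distance between module_3_center and nest_1 below 0.006 m or horizontal distance between module_3_center and nest_2 below 0.006 m or horizontal distance between module_3_center and nest_3 below 0.006 m) and value of joint clamp above 1 rad), for 0.2 s.
4. the clamp is shut over the modules, the guard still down ((horizontal distance between module_1_center and nest_1 below 0.006 m or horizontal distance between module_1_center and nest_2 below 0.006 m or horizontal distance between module_1_center and nest_3 below 0.006 m) and z of each of module_1_center, module_2_center, module_3_center in the frame of rig below 0.0515 m and angle between each of module_1_center, module_2_center, module_3_center's own z axis and vertical below 0.06 rad and (horizontal distance between module_2_center and nest_1 below 0.006 m or horizontal distance between module_2_center and nest_2 below 0.006 m or horizontal distance between module_2_center and nest_3 below 0.006 m) and (horizontal distance between module_3_center and nest_1 below 0.006 m or horizontal distance between module_3_center and nest_2 below 0.006 m or horizontal distance between module_3_center and nest_3 below 0.006 m) and value of joint clamp below 0.06 rad and value of joint guard above 1 rad), for 0.2 s.
At the end, for the whole second after the job is handed in: every module present upright (within 0.06 rad) in a pocket, centre within 6 mm of the pocket's and at most 51.5 mm above the bench (2.5 mm from fully home); clamp within 0.06 rad and guard within 0.1 rad of shut ((horizontal distance between module_1_center and nest_1 below 0.006 m or horizontal distance between module_1_center and nest_2 below 0.006 m or horizontal distance between module_1_center and nest_3 below 0.006 m) and z of each of module_1_center, module_2_center, module_3_center in the frame of rig below 0.0515 m and angle between each of module_1_center, module_2_center, module_3_center's own z axis and vertical below 0.06 rad and (horizontal distance between module_2_center and nest_1 below 0.006 m or horizontal distance between module_2_center and nest_2 below 0.006 m or horizontal distance between module_2_center and nest_3 below 0.006 m) and (horizontal distance between module_3_center and nest_1 below 0.006 m or horizontal distance between module_3_center and nest_2 below 0.006 m or horizontal distance between module_3_center and nest_3 below 0.006 m) and value of joint clamp below 0.06 rad and value of joint guard below 0.1 rad); the robot touches nothing.
It fails at once if the clamp is forced down on a module (over 5 N) (value of joint clamp below 0.6 rad and (contact force between clamp and module_1 above 5 N or contact force between clamp and module_2 above 5 N or contact force between clamp and module_3 above 5 N)).
It fails at once if the screwdriver or the flux tub is moved by more than 30 mm (distance of any of screwdriver, flux_tub from where it was at the start of the episode above 0.03 m).
Of module_1, module_2, module_3 only 2 to 3 are there at a start; the rules pass over those that are not, and their reading is None.
At some moment in a run one of module_1, module_2, module_3 may be knocked a few centimetres aside while the robot is not near it.
It also fails if it takes over 210 s, if anything falls off the work surface, if the arm or the gripper's body presses on something with over 40 N, if the wrist force passes 120 N, or if a joint passes its speed limit or range.

## Working session

There is one attempt and no reset: what is moved stays moved. The work goes in short steps, Python scripts to look and compute and a tool call to move; the robot and the scene stay as the last step left them, time stands still between calls to the robot, and variables do not carry over. Pictures are saved under pics/ and viewed, at most 14 in all, crops included, and the job is handed in when it is done.

Besides the shell and the picture viewer there is one more tool, called after "Call:" as name(argument=value, ...) on one line, values as JSON. play_rows: Moves the arm, as the interface text tells. Its arguments: {"type":"object","properties":{"series":{"type":"array"}},"required":["series"]}

```bash
mkdir -p pics
cat > h.py <<'E'
import numpy as np, cv2
from cell import *
np.set_printoptions(precision=1,suppress=True)
def snap(n,f):
    c=camera(n); cv2.imwrite('pics/'+f,c['img'][:,:,::-1]); return c
def w(c,u,v,T=None,z=None):
    f=200/np.tan(np.radians(c['vfov']/2)); x,y=(u-c['cx'])/f,(v-c['cy'])/f
    a,b=x,y
    for _ in range(20):
        k=1+c['k1']*(a*a+b*b); a,b=x/k,y/k
    T=c['pose'] if T is None else T
    if z is None:
        p=np.array([a,b,1])*c['z_map'][int(v),int(u)]
        return T[:3,:3]@p+T[:3,3]
    d=T[:3,:3]@np.array([a,b,1]); return T[:3,3]+d*(z-T[2,3])/d[2]
E
python3 - <<'E'
from h import *
s=get_state(); print(s)
for n in ('top','side'):
    c=snap(n,n+'0.png'); print(n,c['pose'],c['vfov'])
    for q in ['nest_1','module_1_center','guard_bar','guard_hinge','clamp_bar','clamp_hinge','rig','screwdriver','flux_tub']:
        print(q,[(np.array(d['centre']),round(d['confidence'],2)) for d in pinpoint(n,q)])
E
```

```text
{'time_s': 0.0, 'qpos': array([-78.5,  15.9,  -1.6,  72.7,  -0. ,  84.1]), 'joint_vel': array([ 0. , -0. ,  0. ,  0.1,  0. , -0.1]), 'effort': array([  0. , -44.6,  29.5,   0. ,   0. ,  -0. ]), 'eef_pos': array([ 187.4, -595.4,  230.1]), 'tool_rot': array([-179.9,   -0. ,   17.5]), 'force': array([ 0.6, -0.3,  0.9]), 'moment': array([-0.,  0.,  0.]), 'finger_force': 0.0, 'finger_gap': 85.55457567079907}
top [[  -0.    -1.     0.2  259.4]
 [  -1.     0.    -0.   -40.5]
 [  -0.    -0.2   -1.  1627.8]
 [   0.     0.     0.     1. ]] 46.17286048598965
nest_1 [(array([ 544.7, -294.8,   40.6]), 0.73), (array([ 533.7, -367. ,   36.8]), 0.72), (array([ 525.9, -445.5,   39.8]), 0.61)]
module_1_center [(array([ 608. , -373. ,   89.4]), 0.67), (array([ 541.5, -290.3,   43.5]), 0.35)]
guard_bar [(array([ 458.1, -357.5,  144. ]), 0.97)]
guard_hinge [(array([ 429.1, -360. ,   44.3]), 0.87)]
clamp_bar [(array([ 462.2, -361.8,   94. ]), 0.97)]
clamp_hinge [(array([ 610.6, -372.7,   89. ]), 0.63)]
rig [(array([ 537.1, -364.2,    1. ]), 0.93), (array([558.4, 359.1,  33.9]), 0.27)]
screwdriver [(array(
[... 202 characters left out ...]
0.9   -0.4  535.2]
 [   0.     0.     0.     1. ]] 57.086922718165916
nest_1 [(array([ 536.5, -290.3,   32. ]), 0.84), (array([ 524.1, -444.6,   43.2]), 0.78), (array([ 531.9, -362.9,   41.4]), 0.61)]
module_1_center [(array([ 524.4, -440.8,   41.2]), 0.73)]
guard_bar [(array([ 451.7, -363. ,  141.1]), 0.59)]
guard_hinge [(array([ 427.1, -354. ,   43.6]), 0.75)]
clamp_bar [(array([ 469.3, -359.1,   91.9]), 0.97), (array([ 721.8, -119. ,   -1.2]), 0.42)]
clamp_hinge [(array([ 610.8, -371.7,   90.7]), 0.63), (array([ 532.8, -364.2,   40.1]), 0.46)]
rig [(array([ 532.7, -368.9,   -1. ]), 0.89)]
screwdriver [(array([ 721.2, -121.8,    0.8]), 0.89)]
flux_tub [(array([689.2,  83.5,  -2.3]), 0.45)]
```

View pics/top0.png

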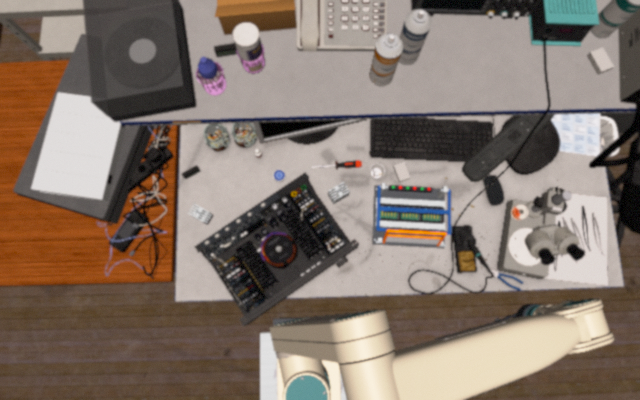

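View pics/side0.png

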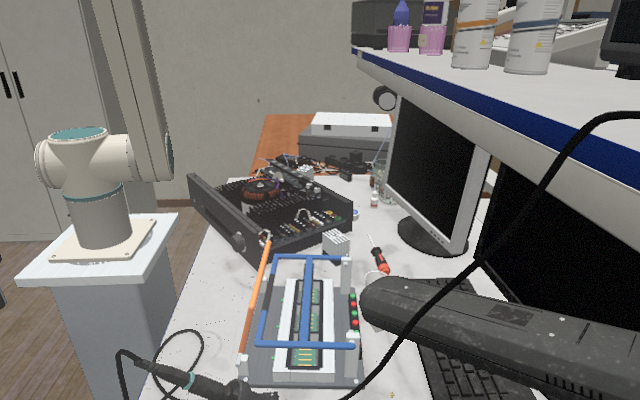

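The top view shows the rig at (413,215), and possible modules at (338,191), (402,172) and (200,214). I'll zoom in on these.

Run:
```python
from h import *
c=camera('top'); im=c['img'][110:260,180:460,::-1]
cv2.imwrite('pics/topz.png',cv2.resize(im,None,fx=2.85,fy=2.85,interpolation=cv2.INTER_CUBIC))
for u,v in [(338,188),(338,195),(402,172),(402,168),(200,213),(378,172),(192,172),(455,160),(520,210)]: print(u,v,w(c,u,v))
print([(np.array(d['centre']),round(d['confidence'],2)) for d in look_for('top','module_1')])
```

```text
338 188 [ 624.  -119.3   65. ]
338 195 [ 600.4 -118.6   60.9]
402 172 [ 684.9 -350.4   22.9]
402 168 [ 699.5 -351.4   23.1]
200 213 [550.3 349.7  72.6]
378 172 [ 694.8 -269.1   -4.3]
192 172 [705.2 390.7  34.6]
455 160 [ 724.7 -544.4   18.3]
520 210 [ 527.8 -736.    65.7]Traceback (most recent call last):
  File "<stdin>", line 5, in <module>
ValueError: it knows: clamp, clamp_bar, clamp_hinge, flux_tub, guard, guard_bar, guard_hinge, module_1_center, module_2_center, module_3_center, nest, rig, screwdriver
```

View pics/topz.png

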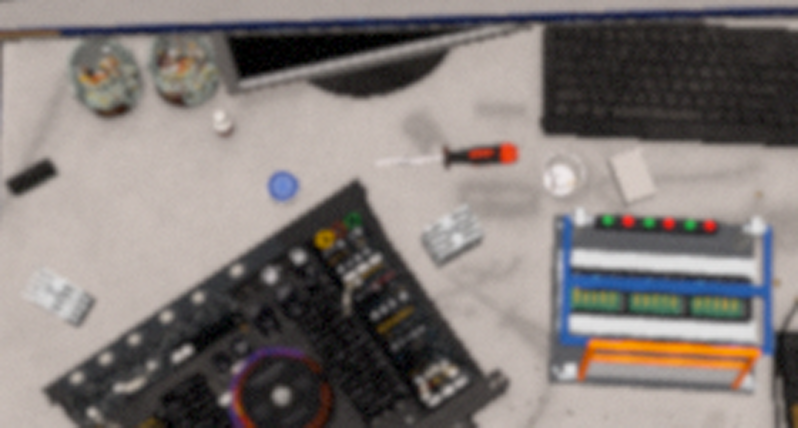

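Two modules are present: A near (610,-119) and B near (548,350). Next I'll measure the module and rig yaw, and the shelf clearance.

```bash
cat >> h.py <<'E'
def cloud(c,T=None):
    f=200/np.tan(np.radians(c['vfov']/2)); v,u=np.mgrid[:400,:640]
    K=np.array([[f,0,c['cx']],[0,f,c['cy']],[0,0,1.]])
    p=cv2.undistortPoints(np.dstack([u,v]).reshape(-1,1,2).astype(float),K,np.array([c['k1'],0,0,0.])).reshape(400,640,2)
    P=np.dstack([p,np.ones((400,640))])*c['z_map'][...,None]
    T=c['pose'] if T is None else T
    return P@T[:3,:3].T+T[:3,3]
def tcpT(s):
    from scipy.spatial.transform import Rotation as R
    T=np.eye(4); T[:3,:3]=R.from_euler('xyz',s['tool_rot'],degrees=True).as_matrix(); T[:3,3]=s['eef_pos']; return T
def wrist(f):
    s=get_state(); c=camera('wrist'); cv2.imwrite('pics/'+f,c['img'][:,:,::-1]); T=tcpT(s)@c['mount']; return c,T,cloud(c,T)
def goto(dst,yaw=None):
    "world TCP target -> units in tool axes, from the present pose"
    s=get_state(); R=tcpT(s)[:3,:3]; d=R.T@(np.array(dst)-s['eef_pos'])/50
    t=None if yaw is None else -((yaw-s['tool_rot'][2]+180)%360-180)/5
    print('at',s['eef_pos'],s['tool_rot'],'units',np.round(d,3),'twist',t)
def block(P,xy,zlo,zhi,r=60):
    m=(np.hypot(P[...,0]-xy[0],P[...,1]-xy[1])<r)&(P[...,2]>zlo)&(P[...,2]<zhi)
    q=P[m]; b=cv2.minAreaRect(q[:,:2].astype(np.float32)); return m.sum(),b,q.mean(0)
E
python3 - <<'E'
from h import *
c=camera('top'); P=cloud(c)
for xy in [(612,-119),(549,350)]: print(block(P,xy,55,80,45))
for u in range(180,620,40):
    print(u,[P[v,u].astype(int).tolist() for v in (60,108,118,135)])
print('chassis',P[205,300],P[185,308],P[250,350])
print('max z near',[ (y,P[(abs(P[...,1]-y)<20)&(P[...,0]>350)&(P[...,0]<720)][:,2].max()) for y in range(-600,450,75)])
E
```

```text
(np.int64(181), ((614.3577880859375, -121.24311828613281), (42.09593963623047, 64.88335418701172), 27.44426155090332), array([ 614.3, -121. ,   63.4]))
(np.int64(154), ((554.1664428710938, 359.3067321777344), (64.658935546875, 39.89070510864258), 59.32625198364258), array([553.6, 358.3,  65.2]))
180 [[826, 274, 601], [748, 301, 494], [731, 308, 470], [856, 448, 0]]
220 [[894, 205, 470], [756, 203, 469], [727, 202, 470], [812, 278, 107]]
260 [[861, 90, 523], [753, 98, 466], [725, 98, 467], [795, 137, 141]]
300 [[887, -10, 468], [747, -7, 473], [725, -6, 458], [838, 7, 9]]
340 [[884, -118, 469], [744, -112, 472], [724, -112, 451], [838, -138, -3]]
380 [[812, -206, 597], [742, -218, 468], [735, -224, 415], [826, -281, 19]]
420 [[876, -334, 472], [738, -323, 471], [886, -430, 20], [818, -423, 29]]
460 [[873, -442, 472], [734, -428, 473], [891, -584, -2], [814, -567, 29]]
500 [[870, -551, 473], [734, -536, 468], [885, -731, 2], [725, -609, 275]]
540 [[870, -663, 469], [731, -644, 468], [761, -719, 315], [808, -862, 23]]
580 [[868, -774, 468], [728, -752, 469], [877, -1032, 3], [812, -1024, -1]]
chassis [568.7  11.9  66. ] [641.3 -16.8  50.5] [ 406.2 -147.3  114.8]
max z near [(-600, np.float64(285.83534783650134)), (-525, np.float64(259.8804970812812)), (-450, np.float64(156.12734206142363)), (-375, np.float64(153.08470885242718)), (-300, np.float64(154.1768804757519)), (-225, np.float64(106.82920589896753)), (-150, np.float64(120.56690565494773)), (-75, np.float64(121.09946180490942)), (0, np.float64(113.7102335254533)), (75, np.float64(129.62625750051848)), (150, np.float64(125.21842796121314)), (225, np.float64(116.58883505488484)), (300, np.float64(115.61360619981906)), (375, np.float64(109.54495123009133))]
```

```bash
python3 -c "
from h import *
goto([440,-360,290],84.5)"
```

```text
at [ 187.6 -596.2  231.3] [-180.    -0.    17.5] units [ 6.2 -3.  -1.2] twist -13.407724333687923
```

Call:
play_rows(series=[[1,[0,0,-1.2],0],[1,[6.2,-3,-1.2],-13.4],[1,[6.2,-3,-1.2],-13.4],[1,[6.2,-3,-1.2],-13.4],[1,[6.2,-3,-1.2],-13.4],[1,[6.2,-3,-1.2],-13.4],[1,[6.2,-3,-1.2],-13.4],[1,[6.2,-3,-1.2],-13.4],[0.5,[6.2,-3,-1.2],-13.4],[0.5,[6.2,-3,-1.2],-13.4],[0.5,[6.2,-3,-1.2],-13.4],[0.5,[6.2,-3,-1.2],-13.4]])

```text
time_s: 2.3
eef_pos: [437.7, -360.7, 291.2]
tool_rot: [-180.0, 0.0, 84.3]
force: [-0.2, -0.4, -0.8]
finger_gap: 42.8
finger_force: 0.0
```

Run:
```python
from h import *
c,T,P=wrist('w1.png'); print(T, c['vfov'])
for q in ['nest_1','guard_bar','guard_hinge','clamp_bar','clamp_hinge','rig']:
    print(q,[(np.array(d['centre']),round(d['confidence'],2)) for d in pinpoint('wrist',q)])
```

```text
[[   1.    -0.1   -0.   443.7]
 [  -0.1   -1.    -0.3 -294.6]
 [  -0.     0.3   -1.   433.9]
 [   0.     0.     0.     1. ]] 63.99999441851436
nest_1 [(array([ 529.3, -443. ,   42.1]), 0.88), (array([ 535.2, -368.5,   38.2]), 0.68), (array([ 540.9, -287.9,   43.6]), 0.58)]
guard_bar [(array([ 454.1, -356.1,  144. ]), 0.91)]
guard_hinge [(array([ 429. , -357.9,   44.6]), 0.9)]
clamp_bar [(array([ 461.5, -361.6,   96.1]), 0.75)]
clamp_hinge [(array([ 608.5, -372.4,   93.7]), 0.95)]
rig [(array([ 533.6, -366.7,    1.9]), 0.61)]
```

View pics/w1.png

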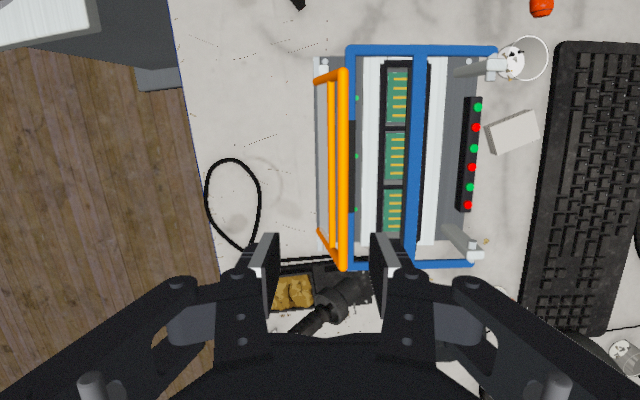

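The wrist picture shows the orange guard bar at column ≈345, with the green contact beds at about (395,95), (395,155) and (395,212). I'll fit the bar lines to get the rig yaw and position.

Run:
```python
from h import *
s=get_state(); c=camera('wrist'); T=tcpT(s)@c['mount']; P=cloud(c,T)
hsv=cv2.cvtColor(c['img'],cv2.COLOR_RGB2HSV); H,S,V=[hsv[...,i] for i in range(3)]
def fit(m,n):
    q=P[m]; l=cv2.fitLine(q[:,:2].astype(np.float32),cv2.DIST_HUBER,0,.01,.01).ravel()
    a=np.degrees(np.arctan2(l[1],l[0]))%180; print(n,m.sum(),'dir',a,'yaw',a-90,'mid',(q.min(0)+q.max(0))/2,'mean',q.mean(0),'y range',q[:,1].min(),q[:,1].max(),'ztop',np.percentile(q[:,2],95))
fit((H>8)&(H<22)&(S>150)&(P[...,2]>136)&(P[...,0]>400)&(P[...,0]<500),'gbar')
b=(H>100)&(H<125)&(S>120)&(P[...,2]>70)&(P[...,2]<120)
fit(b&(abs(P[...,0]-545)<25)&(abs(P[...,1]+365)<90),'press')
g=(P[...,2]>32)&(P[...,2]<38)&(S<40)&(V>140)&(abs(P[...,1]+365)<130)
fit(g&(abs(P[...,0]-575)<22),'plate rear'); fit(g&(P[...,0]<525)&(P[...,0]>470),'plate front')
gr=(H>45)&(H<90)&(S>70)&(P[...,2]<32)&(P[...,2]>10)&(P[...,0]>500)&(P[...,0]<560)
n,L,st,ce=cv2.connectedComponentsWithStats(gr.astype(np.uint8))
for i in range(1,n):
    if st[i,4]>150: q=P[L==i]; print('bed',st[i],(q.min(0)+q.max(0))/2,q.max(0)-q.min(0),np.median(q[:,2]))
```

```text
gbar 1614 dir 84.90425 yaw -5.095749 mid [ 441.3 -358.6  285. ] mean [ 454.3 -354.6  150.3] y range -453.9397821051231 -263.25105523479084 ztop 148.46621953052488
press 2308 dir 85.11284 yaw -4.8871613 mid [ 535.1 -365.    93.6] mean [ 533.6 -358.6   96.5] y range -454.87109332012096 -275.0799695982325 ztop 98.12634837686966
plate rear 2866 dir 85.32982 yaw -4.6701813 mid [ 573.8 -369.1   35.5] mean [ 574.2 -361.    35.8] y range -488.77934236110207 -249.41483134643062 ztop 37.1271904156725
plate front 2958 dir 84.72327 yaw -5.2767334 mid [ 499.3 -363.1   35. ] mean [ 494.8 -350.4   35.9] y range -482.39755722708554 -243.76918944283054 ztop 37.23227387099598
bed [386  73  22  49 699] [ 533.9 -292.1   20.4] [29.3 59.8  5.8] 21.34748638095226
bed [384 133  20  47 649] [ 527.3 -366.4   18. ] [26.1 60.6 13. ] 22.04726935119396
bed [382 190  19  42 518] [ 520.2 -439.7   18.4] [26.9 60.1 14.8] 22.896819218951435
```

```bash
python3 -c "
from h import *
goto([458,-360,121],85)"
```

```text
at [ 438.  -360.3  291.3] [180.   -0.   84.4] units [0.  0.4 3.4] twist -0.11640735970538571
```

Call:
play_rows(series=[[0.5,[0,0.4,1],-0.1],[0.5,[0,0.4,2],-0.1],[0.5,[0,0.4,2.8],-0.1],[0.5,[0,0.4,3.4],-0.1],[0.5,[0,0.4,3.4],-0.1],[0.5,[0,0.4,3.4],-0.1],[0,[0,0.4,3.4],-0.1],[0,[0,0.4,3.4],-0.1],[0,[0,0.4,3.4],-0.1],[0,[0,0.4,3.4],-0.1]])

```text
time_s: 3.7
eef_pos: [459.1, -363.5, 123.5]
tool_rot: [179.8, 0.2, 85.0]
force: [-1.4, -0.8, 5.5]
finger_gap: 7.6
finger_force: 58.7
```

Call:
play_rows(series=[[0,[0,-0.17,-0.05],0],[0,[0,-0.34,-0.09],0],[0,[0,-0.51,-0.11],0],[0,[0,-0.68,-0.12],0],[0,[0,-0.86,-0.11],0],[0,[0,-1.03,-0.09],0],[0,[0,-1.2,-0.05],0],[0,[0,-1.37,0],0],[0,[0,-1.53,0.07],0],[0,[0,-1.68,0.15],0],[0,[0,-1.83,0.24],0],[0,[0,-1.97,0.35],0]])

```text
time_s: 4.9
eef_pos: [361.3, -355.0, 105.0]
tool_rot: [179.7, 0.2, 85.0]
force: [5.2, -3.8, 2.2]
finger_gap: 7.7
finger_force: 58.5
```

Call:
play_rows(series=[[0,[0,-0.13,0.12],0],[0,[0,-0.25,0.25],0],[0,[0,-0.35,0.385],0],[0,[0,-0.45,0.53],0],[0,[0,-0.53,0.69],0],[0,[0,-0.57,0.78],0],[0,[0,-0.57,0.78],0],[0.3,[0,-0.57,0.78],0],[0.3,[0,-0.57,0.78],0],[0.3,[0,-0.57,0.78],0],[0.3,[0,-0.57,-0.5],0],[0.3,[0,-0.57,-2.2],0]])

```text
time_s: 6.1
eef_pos: [333.9, -349.6, 162.7]
tool_rot: [179.8, -0.3, 85.1]
force: [-0.5, -1.0, 0.4]
finger_gap: 25.5
finger_force: 0.0
```

Run:
```python
from h import *
c,T,P=wrist('w2.png')
for q in ['guard_bar','clamp_bar','clamp_hinge']:
    print(q,[(np.array(d['centre']),round(d['confidence'],2)) for d in pinpoint('wrist',q)])
hsv=cv2.cvtColor(c['img'],cv2.COLOR_RGB2HSV); H,S,V=[hsv[...,i] for i in range(3)]
for lo,hi,a,b in [(8,22,300,400),(100,125,420,500)]:
    m=(H>lo)&(H<hi)&(S>120)&(P[...,2]>55)&(P[...,2]<110)&(P[...,0]>a)&(P[...,0]<b)&(abs(P[...,1]+360)<110); q=P[m]
    print(m.sum(), np.percentile(q,[2,50,98],axis=0))
goto([466,-360,200],85)
```

```text
guard_bar [(array([ 355. , -350.1,  119.2]), 0.62)]
clamp_bar [(array([ 465.7, -360.1,   93.7]), 0.95)]
clamp_hinge []
2629 [[ 378.6 -398.3   88.2]
 [ 387.6 -314.6   91.1]
 [ 397.3 -258.6  108. ]]
2228 [[ 453.7 -431.1   93.5]
 [ 467.6 -286.6   98.5]
 [ 475.5 -251.1  100.5]]
at [ 331.3 -350.8  164.9] [-180.    0.   85.] units [ 0.1  2.7 -0.7] twist -0.006692596235990322
```

View pics/w2.png

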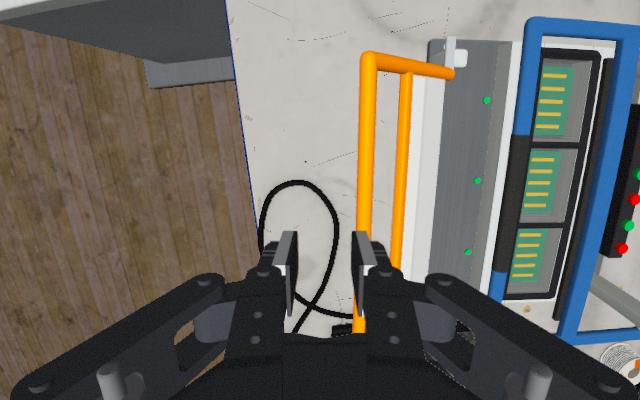

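The picture shows the guard bar at column ≈365. It rose again as the fingers withdrew, so I'll press it down with shut fingers.

Call:
play_rows(series=[[0,[0,0.42,0],0],[0,[0,0.42,0.2],0],[0,[0,0.42,0.2],0],[0,[0,0.38,0.6],0],[0,[0,0.32,0.85],0],[0,[0,0.24,1.05],0],[0,[0,0.14,1.25],0],[0,[0,0.05,1.45],0],[0,[0,0,1.6],0],[0,[0,0,1.62],0],[0,[0,0,1.62],0]])

```text
time_s: 7.4
eef_pos: [331.6, -350.9, 83.8]
tool_rot: [180.0, -0.0, 85.0]
force: [0.3, -0.3, -0.1]
finger_gap: -0.1
finger_force: 0.0
```

Call:
play_rows(series=[[0,[0,0,-1],0],[0.5,[0,0,-1.9],0],[0.5,[0,0,-1.9],0]])

```text
time_s: 7.7
eef_pos: [335.3, -355.6, 186.3]
tool_rot: [179.4, 0.6, 85.0]
force: [1.5, -1.0, 0.3]
finger_gap: 28.4
finger_force: 0.0
```

Run:
```python
from h import *
s=get_state(); c=camera('wrist'); P=cloud(c,tcpT(s)@c['mount'])
for q in ['guard_bar','clamp_bar']:
    print(q,[(np.array(d['centre']),round(d['confidence'],2)) for d in pinpoint('wrist',q)])
hsv=cv2.cvtColor(c['img'],cv2.COLOR_RGB2HSV); H,S,V=[hsv[...,i] for i in range(3)]
m=(H>8)&(H<22)&(S>120)&(abs(P[...,1]+300)<40)&(P[...,0]<450)&(P[...,0]>280); q=P[m]
for x in range(310,410,10):
    r=q[abs(q[:,0]-x)<5]
    if len(r): print(x,len(r),np.median(r[:,2]))
goto([466,-360,150],85)
```

```text
guard_bar [(array([ 355.3, -346.2,  116.6]), 0.85)]
clamp_bar [(array([ 467.5, -359.6,   90.8]), 0.95)]
340 39 328.1969992759266
350 23 117.05314966629365
360 980 119.52962170522068
370 404 119.07174845544913
380 194 105.26376748863557
390 1058 91.17117582388198
400 180 89.39082502226067
at [ 332.  -351.1  179.3] [179.9   0.1  85. ] units [0.1 2.7 0.6] twist -0.0048304530907103075
```

The bar didn't move; the shut fingertips slid past it in front. I'll grip it again, finish the arc, and check that the fingers are open before lifting.

Call:
play_rows(series=[[0.4,[0,0.5,0],0],[0.4,[0,0.5,0.6],0],[0.4,[0,0.5,1.2],0],[0.4,[0,0.5,1.65],0],[0.4,[0,0.5,1.65],0],[0,[0,0.5,1.65],0],[0,[0,0.5,1.65],0],[0,[0,0.5,1.65],0],[0,[0,0.5,1.65],0]])

```text
time_s: 8.75
eef_pos: [358.3, -353.2, 96.9]
tool_rot: [179.8, -0.0, 85.0]
force: [4.7, 1.4, -7.7]
finger_gap: 7.9
finger_force: 58.3
```

Call:
play_rows(series=[[0,[0,-0.09,0.1],0],[0,[0,-0.18,0.21],0],[0,[0,-0.26,0.33],0],[0,[0,-0.33,0.45],0],[0,[0,-0.39,0.58],0],[0,[0,-0.43,0.68],0],[0,[0,-0.43,0.68],0],[0,[0,-0.43,0.68],0]])

```text
time_s: 9.55
eef_pos: [337.9, -351.5, 63.8]
tool_rot: [179.6, -0.0, 85.0]
force: [5.6, 3.0, -1.6]
finger_gap: 7.6
finger_force: 60.7
```

```bash
cat >> h.py <<'E'
def gb(cam='wrist'):
    s=get_state(); c=camera(cam); P=cloud(c,tcpT(s)@c['mount'] if cam=='wrist' else None)
    hsv=cv2.cvtColor(c['img'],cv2.COLOR_RGB2HSV); H,S,V=[hsv[...,i] for i in range(3)]
    m=(H>8)&(H<22)&(S>120)&(abs(P[...,1]+300)<40)&(P[...,0]<470)&(P[...,0]>280)&(P[...,2]<160); q=P[m]
    for x in range(310,420,10):
        r=q[abs(q[:,0]-x)<5]
        if len(r)>20: print(x,len(r),round(np.median(r[:,2])),end=' | ')
    print()
E
python3 -c "
from h import *
gb();gb('top');gb('side')"
```

```text
330 118 86 | 340 3681 88 | 350 1193 87 | 360 410 82 | 370 1166 72 | 380 3299 72 | 390 398 70 | 400 386 66 | 410 375 62 | 
340 49 88 | 350 22 84 | 380 50 72 | 
350 31 86 | 380 80 71 |
```

Call:
play_rows(series=[[0.4,[0,0,0],0],[0.4,[0,0,0],0],[0.4,[0,0,0],0],[0.4,[0,0,0],0]])

```text
time_s: 10.1
eef_pos: [335.1, -351.5, 62.7]
tool_rot: [180.0, 0.0, 84.9]
force: [0.2, -0.5, -1.5]
finger_gap: 34.5
finger_force: 0.0
```

```bash
python3 -c "
from h import *
gb()"
```

```text
330 126 86 | 340 3826 88 | 350 1205 87 | 360 422 81 | 370 1223 72 | 380 3361 72 | 390 415 70 | 400 394 66 | 410 381 62 |
```

Call:
play_rows(series=[[0.4,[0,0.08,0],0],[0.4,[0,0.08,-0.3],0],[0.4,[0,0.08,-0.6],0],[0.4,[0,0.08,-1],0],[0.4,[0,0.08,-1.5],0],[0.4,[0,0.08,-2],0],[0.4,[0,0.08,-2],0]])

```text
time_s: 10.85
eef_pos: [341.1, -354.0, 166.0]
tool_rot: [179.7, 0.3, 85.0]
force: [1.1, -0.0, -0.2]
finger_gap: 34.4
finger_force: 0.0
```

```bash
python3 -c "
from h import *
gb(); goto([467,-360,150],85); goto([467,-360,73],85)"
```

```text
330 54 85 | 340 926 88 | 350 354 87 | 360 118 81 | 370 332 72 | 380 1088 72 | 390 135 70 | 400 132 66 | 410 145 62 | 
at [ 340.3 -353.   164.1] [179.8   0.2  85. ] units [0.1 2.5 0.3] twist -0.006911328792824634
at [ 340.3 -353.   164.1] [179.8   0.2  85. ] units [0.1 2.5 1.8] twist -0.006911328792824634
```

Call:
play_rows(series=[[0.5,[0,1,0],0],[0.5,[0,2,0.1],0],[0.5,[0,2.52,0.3],0],[0.5,[0,2.52,0.3],0],[0.5,[0,2.52,1],0],[0.5,[0,2.52,1.5],0],[0.5,[0,2.52,1.8],0],[0.5,[0,2.52,1.8],0],[0,[0,2.52,1.8],0],[0,[0,2.52,1.8],0],[0,[0,2.52,1.8],0],[0,[0,2.52,1.8],0]])

```text
time_s: 12.1
eef_pos: [464.8, -363.5, 73.6]
tool_rot: [180.0, 0.1, 84.9]
force: [-2.2, -0.5, 1.5]
finger_gap: 8.9
finger_force: 58.5
```

Call:
play_rows(series=[[0,[0,0.02,-0.3],0],[0,[0,0.06,-0.6],0],[0,[0,0.14,-0.9],0],[0,[0,0.25,-1.18],0],[0,[0,0.39,-1.45],0],[0,[0,0.55,-1.705],0],[0,[0,0.745,-1.94],0],[0,[0,0.96,-2.155],0],[0,[0,1.195,-2.345],0],[0,[0,1.45,-2.51],0],[0,[0,1.72,-2.65],0],[0,[0,2,-2.76],0]])

```text
time_s: 13.3
eef_pos: [560.8, -371.8, 214.2]
tool_rot: [-179.6, 0.2, 84.9]
force: [-10.6, 1.7, 12.4]
finger_gap: 8.8
finger_force: 58.5
```

Call:
play_rows(series=[[0,[0,0.15,-0.045],0],[0,[0,0.29,-0.08],0],[0,[0,0.44,-0.105],0],[0,[0,0.59,-0.125],0],[0,[0,0.74,-0.14],0],[0,[0,0.88,-0.14],0],[0,[0,0.88,-0.14],0],[0,[0,0.88,-0.14],0]])

```text
time_s: 14.1
eef_pos: [609.0, -376.0, 221.7]
tool_rot: [179.8, 0.2, 85.0]
force: [-2.5, 0.6, 10.5]
finger_gap: 8.5
finger_force: 62.4
```

Run:
```python
from h import *
s=get_state(); print(s['force'])
snap('side','s3.png')
```

```text
[-2.5  0.6 10.5]
```

View pics/s3.png

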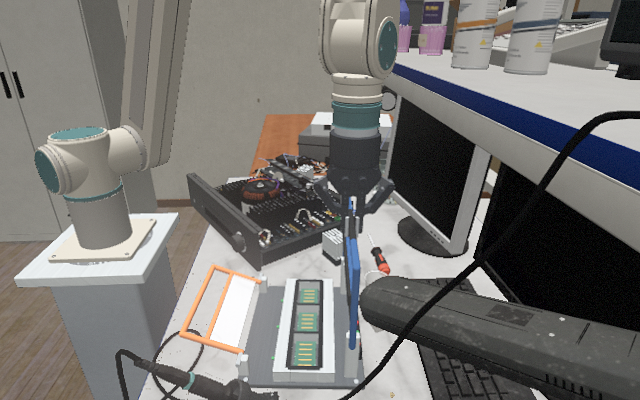

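The side view shows the guard lying down with its frame near (215,305), and the clamp upright at about (353,265), held by the gripper. Next I'll release it, lift, and go over module A.

Call:
play_rows(series=[[0.4,[0,0,0],0],[0.4,[0,0,0],0],[0.4,[0,0,0],0],[0.4,[0,0,0],0],[0.4,[0,0,-0.4],0],[0.4,[0,0,-0.8],0],[0.4,[0,0,-1.2],0],[0.4,[0,0,-1.2],0]])

```text
time_s: 14.95
eef_pos: [609.5, -376.2, 280.6]
tool_rot: [179.7, 0.2, 85.0]
force: [0.3, -0.1, 0.3]
finger_gap: 34.3
finger_force: 0.0
```

Run:
```python
from h import *
c=camera('wrist'); s=get_state()
for q in ['clamp_bar']:
    print(q,[(np.array(d['centre']),round(d['confidence'],2)) for d in pinpoint('wrist',q)])
goto([590,-125,280],117.4)
```

```text
clamp_bar [(array([ 610.2, -373.5,  237.4]), 0.78)]
at [ 608.2 -375.3  277. ] [180.   0.  85.] units [ 5.  -0.8 -0.1] twist -6.487021974450181
```

Call:
play_rows(series=[[0.4,[0,-0.8,-0.1],0],[0.65,[1,-0.8,-0.1],-1.5],[0.65,[2,-0.8,-0.1],-3],[0.65,[3,-0.8,-0.1],-4.5],[0.65,[4,-0.8,-0.1],-6.5],[0.65,[5,-0.8,-0.1],-6.5],[0.65,[5,-0.8,-0.1],-6.5],[0.65,[5,-0.8,-0.1],-6.5]])

```text
time_s: 15.85
eef_pos: [589.5, -121.3, 280.6]
tool_rot: [-179.9, -0.1, 117.6]
force: [-0.0, 0.1, -0.8]
finger_gap: 55.6
finger_force: 0.0
```

Run:
```python
from h import *
c,T,P=wrist('w4.png')
n,b,m=block(P,(614,-121),55,80,55); print(n,b,m)
print([(np.array(d['centre']),round(d['confidence'],2)) for d in pinpoint('wrist','module_1_center')])
```

```text
1343 ((614.8241577148438, -121.5837631225586), (39.959293365478516, 64.62435913085938), 28.88823890686035) [ 614.5 -120.3   65.2]
[]
```

View pics/w4.png

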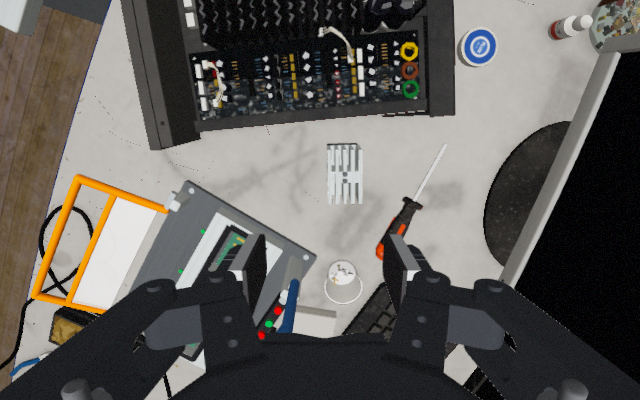

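Module A is at (345,175), square to the fingers, and the screwdriver is clear at (410,205).

```bash
python3 -c "
from h import *
goto([614.8,-121.6,36],118.6)"
```

```text
at [ 589.7 -123.3  281.1] [-179.9   -0.1  117.4] units [-0.2  0.5  4.9] twist -0.23698626271240072
```

Call:
play_rows(series=[[0.68,[-0.2,0.46,1],-0.25],[0.68,[-0.2,0.46,2],-0.25],[0.68,[-0.2,0.46,3],-0.25],[0.68,[-0.2,0.46,3.8],-0.25],[0.68,[-0.2,0.46,4.4],-0.25],[0.68,[-0.2,0.46,4.9],-0.25],[0.68,[-0.2,0.46,4.9],-0.25],[0,[-0.2,0.46,4.9],-0.25],[0,[-0.2,0.46,4.9],-0.25],[0,[-0.2,0.46,4.9],-0.25],[0,[-0.2,0.46,4.9],-0.25]])

```text
time_s: 17.05
eef_pos: [616.1, -121.3, 38.7]
tool_rot: [179.9, 0.1, 118.7]
force: [0.6, 0.3, -1.5]
finger_gap: 39.1
finger_force: 62.5
```

Call:
play_rows(series=[[0,[0,0,-0.5],0],[0,[0,0,-1.2],0],[0,[0,0,-2],0],[0,[0,0,-3],0],[0,[0,0,-4],0],[0,[0,0,-4],0],[0,[0,0,-4],0]])

```text
time_s: 17.75
eef_pos: [616.5, -121.2, 240.0]
tool_rot: [179.8, 0.2, 118.7]
force: [0.3, 0.6, -2.5]
finger_gap: 38.9
finger_force: 62.6
```

```bash
python3 -c "
from h import *
goto([534,-390,240],85)"
```

```text
at [ 616.5 -121.2  240. ] [179.8   0.2 118.7] units [-3.9 -4.  -0. ] twist 6.745718731707524
```

Call:
play_rows(series=[[0,[0.4,-0.75,0],0],[0,[0.83,-1.5,0],1],[0,[0.83,-1.5,0],1],[0,[0,-1.93,0],2.5],[0,[-0.8,-2.35,0],4],[0,[-1.6,-2.8,0],5.5],[0,[-2.4,-3.2,0],6.75],[0,[-3.2,-3.6,0],6.75],[0,[-3.9,-4,0],6.75],[0,[-3.9,-4,0],6.75],[0,[-3.9,-4,0],6.75],[0,[-3.9,-4,0],6.75]])

```text
time_s: 18.95
eef_pos: [532.8, -386.6, 235.5]
tool_rot: [-179.8, -0.1, 85.0]
force: [-0.1, -0.1, -1.2]
finger_gap: 39.2
finger_force: 62.7
```

Run:
```python
from h import *
c,T,P=wrist('w5.png'); print(get_state()['eef_pos'],get_state()['tool_rot'])
print([(np.array(d['centre']),round(d['confidence'],2)) for d in pinpoint('wrist','nest_1')])
print([(np.array(d['centre']),round(d['confidence'],2)) for d in pinpoint('wrist','module_1_center')])
hsv=cv2.cvtColor(c['img'],cv2.COLOR_RGB2HSV); H,S,V=[hsv[...,i] for i in range(3)]
gr=(H>45)&(H<90)&(S>70)&(P[...,2]<32)&(P[...,2]>10)&(P[...,0]>480)&(P[...,0]<570)
n,L,st,ce=cv2.connectedComponentsWithStats(gr.astype(np.uint8))
for i in range(1,n):
    if st[i,4]>150: q=P[L==i]; print('bed',st[i],cv2.minAreaRect(q[:,:2].astype(np.float32)),np.median(q[:,2]))
dk=(P[...,2]>34)&(P[...,2]<43)&(V<70)&(abs(P[...,0]-534)<35)
q=P[dk]; print('rim',len(q),np.percentile(q,[1,99],axis=0))
```

```text
[ 533.1 -386.4  236.1] [-179.9   -0.1   85. ]
[(array([ 541.7, -291.3,   41.2]), 0.69), (array([ 536.7, -366.2,   39.1]), 0.64)]
[]
bed [ 308   51   35   58 1530] ((540.2351684570312, -292.842529296875), (58.41477966308594, 37.156097412109375), 84.9527816772461) 21.414907823358277
bed [ 309  122   33   46 1163] ((534.0853881835938, -361.6231384277344), (50.05091094970703, 36.53352737426758), 85.20680236816406) 22.177934154046
rim 2454 [[ 504.9 -542.1   35.4]
 [ 568.4 -251.6   41.2]]
```

View pics/w5.png

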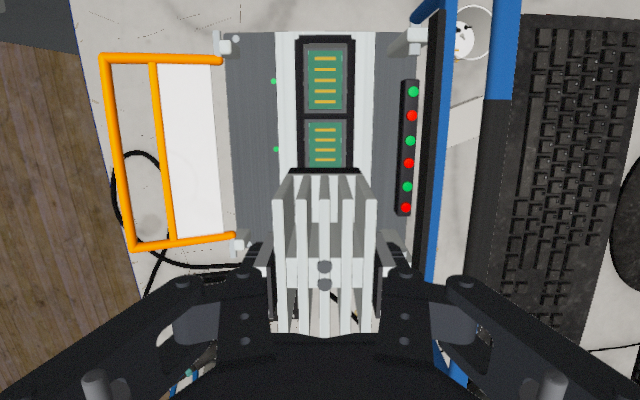

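The empty pockets show at (325,75) and (325,145), with the module held square at (323,240). I'll put it in pocket 1 at about (540.7,-291.8).

Call:
play_rows(series=[[0,[0.9,-0.01,0],0],[0,[1.9,-0.01,0.5],0],[0,[1.9,-0.01,1.5],0],[0,[1.9,-0.01,2.3],0],[0,[1.9,-0.01,2.7],0],[0,[1.9,-0.01,2.7],0],[0,[1.9,-0.01,2.7],0],[0,[1.9,-0.01,2.7],0]])

```text
time_s: 19.9
eef_pos: [543.1, -294.3, 104.8]
tool_rot: [179.8, 0.1, 85.0]
force: [0.0, -0.7, -1.1]
finger_gap: 38.9
finger_force: 62.5
```

```bash
python3 -c "
from h import *
goto([540.7,-291.8,60],85); print(get_state()['force'])
s=get_state(); c=camera('side'); P=cloud(c)
print([(np.array(d['centre']),round(d['confidence'],2)) for d in pinpoint('side','module_1_center')])
print([(np.array(d['centre']),round(d['confidence'],2)) for d in pinpoint('side','nest_1')])
"
```

```text
at [ 543.1 -294.3  104.8] [179.8   0.1  85. ] units [ 0.  -0.1  0.9] twist -0.0031060108969256815
[ 0.  -0.7 -1.1]
[(array([ 611.3, -370.2,  234.7]), 0.43)]
[(array([ 538.8, -290.6,   32.9]), 0.88), (array([ 523.5, -441.5,   43.1]), 0.7), (array([ 532. , -362.7,   40.6]), 0.6), (array([ 429.6, -354.3,   44.8]), 0.2)]
```

Call:
play_rows(series=[[0,[0,0,0.3],0],[0,[0,0,0.3],0],[0,[0,0,0.3],0]])

```text
time_s: 20.35
eef_pos: [540.4, -292.9, 86.2]
tool_rot: [-179.9, -0.1, 85.0]
force: [0.1, 0.5, -1.0]
finger_gap: 38.9
finger_force: 62.6
```

```bash
python3 -c "
from h import *
for i in range(4): camera('side'); s=get_state(); print(s['eef_pos'],s['force'],s['qpos'])
"
```

```text
[ 540.8 -293.1   86.6] [ 1.   0.  -2.3] [-34.5  21.1 -12.8  56.2   0.   60.6]
[ 541.1 -293.3   87. ] [-0.2  0.5 -1.9] [-34.5  21.1 -12.7  56.2   0.   60.6]
[ 541.3 -293.4   87.2] [-0.   0.3 -1.7] [-34.5  21.1 -12.7  56.2   0.   60.6]
[ 541.4 -293.5   87.4] [-0.3 -1.1 -1.6] [-34.5  21.1 -12.7  56.2   0.   60.6]
```

Call:
play_rows(series=[[0,[0.03,-0.02,0.1],0],[0,[0.03,-0.02,0.2],0],[0,[0.03,-0.02,0.3],0],[0,[0.03,-0.02,0.4],0],[0,[0.03,-0.02,0.5],0],[0,[0.03,-0.02,0.5],0],[0,[0.03,-0.02,0.5],0]])

```text
time_s: 21.25
eef_pos: [540.0, -291.7, 61.5]
tool_rot: [-179.9, -0.0, 85.0]
force: [-1.0, -1.4, -3.6]
finger_gap: 39.1
finger_force: 62.7
```

Call:
play_rows(series=[[0,[0,0,0.06],0],[0,[0,0,0.12],0],[0,[0,0,0.18],0],[0,[0,0,0.22],0],[0,[0,0,0.22],0],[0,[0,0,0.22],0]])

```text
time_s: 21.85
eef_pos: [540.7, -291.9, 54.0]
tool_rot: [180.0, 0.0, 85.0]
force: [-5.6, 3.0, 13.6]
finger_gap: 39.0
finger_force: 64.4
```

Call:
play_rows(series=[[0,[0,0,0.05],0],[0,[0,0,0.1],0],[0,[0,0,0.1],0],[0,[0,0,0.1],0]])

```text
time_s: 22.25
eef_pos: [540.7, -292.0, 53.8]
tool_rot: [180.0, 0.1, 85.0]
force: [-14.1, 7.2, 38.1]
finger_gap: 39.0
finger_force: 67.7
```

Call:
play_rows(series=[[0,[0,0,-0.12],0],[0,[0,0,-0.12],0],[0.65,[0,0,-0.12],0],[0.65,[0,0,-0.12],0],[0.65,[0,0,-0.12],0],[0.65,[0,0,-0.6],0],[0.65,[0,0,-1.4],0],[0,[0,0,-1.6],0],[0,[0,0,-1.6],0],[0,[0,0,-1.6],0],[0,[0,0,-1.6],0]])

```text
time_s: 23.35
eef_pos: [539.2, -290.9, 124.3]
tool_rot: [-179.8, -0.1, 85.0]
force: [-0.1, -1.0, -0.2]
finger_gap: 0.2
finger_force: 0.0
```

```bash
python3 -c "
from h import *
camera('side');goto([540.7,-291.8,84],85)
for n in ('top','side'):
    c=camera(n); P=cloud(c); m=(abs(P[...,0]-540)<18)&(abs(P[...,1]+292)<30)&(P[...,2]>60)&(P[...,2]<95); print(n,m.sum(),np.percentile(P[m],[5,50,95],axis=0))
    print([(np.array(d['centre']),round(d['confidence'],2)) for d in pinpoint(n,'module_1_center')])
"
```

```text
at [ 539.2 -290.9  124.2] [-179.8   -0.1   85. ] units [-0.   0.   0.8] twist -0.007338706510722659Traceback (most recent call last):
  File "<string>", line 5, in <module>
    c=camera(n); P=cloud(c); m=(abs(P[...,0]-540)<18)&(abs(P[...,1]+292)<30)&(P[...,2]>60)&(P[...,2]<95); print(n,m.sum(),np.percentile(P[m],[5,50,95],axis=0))
                                                                                                                          ~~~~~~~~~~~~~^^^^^^^^^^^^^^^^^^^^^^^
    return _quantile_unchecked(
        a, q, axis, out, overwrite_input, method, keepdims, weights)
    return _ureduce(a,
                    func=_quantile_ureduce_func,
    ...<5 lines>...
                    overwrite_input=overwrite_input,
                    method=method)
    r = func(a, **kwargs)
    result = _quantile(arr,
                       quantiles=q,
    ...<2 lines>...
                       out=out,
                       weights=wgt)
    slices_having_nans = np.isnan(arr[-1, ...])
                                  ~~~^^^^^^^^^
IndexError: index -1 is out of bounds for axis 0 with size 0
```

Call:
play_rows(series=[[0,[0,0.02,0.4],0],[0,[0,0.02,0.65],0],[0,[0,0.02,0.8],0],[0,[0,0.02,0.9],0],[0,[0,0.02,0.98],0],[0,[0,0.02,1],0],[0,[0,0.02,1],0],[0,[0,0.02,1],0]])

```text
time_s: 24.25
eef_pos: [542.6, -291.9, 82.2]
tool_rot: [179.8, 0.0, 85.0]
force: [-7.8, 6.4, 27.3]
finger_gap: -0.1
finger_force: 13.8
```

Module A is home: its top is at 82.2 mm under 27 N. Now for module B.

Call:
play_rows(series=[[0,[0,0,-1],0],[0,[0,0,-2],0],[0.3,[0,0,-3],0],[0.68,[0,-0.1,-4],0],[0.68,[1,-0.1,-4],0],[0.68,[2,-0.2,-4],0],[0.68,[3,-0.2,-4],1],[0.68,[4,-0.3,-4],2],[0.68,[5,-0.4,-4],3],[0.68,[6,-0.5,-4],4],[0.68,[7,-0.6,-4],5],[0.68,[8,-0.7,-4],5]])

```text
time_s: 25.45
eef_pos: [541.4, 110.1, 276.5]
tool_rot: [180.0, -0.0, 59.9]
force: [0.4, 0.2, 0.3]
finger_gap: 58.1
finger_force: 0.0
```

```bash
python3 -c "
from h import *
goto([545,345,280],59.3)
c=camera('top'); P=cloud(c)
for xy in [(540,-292),(550,355)]:
    m=(abs(P[...,0]-xy[0])<40)&(abs(P[...,1]-xy[1])<50)&(P[...,2]>55)&(P[...,2]<95); q=P[m]; print(m.sum(),np.percentile(q,[5,50,95],axis=0),cv2.minAreaRect(q[:,:2].astype(np.float32)))
"
```

```text
at [541.4 110.1 276.5] [180.   -0.   59.9] units [ 4.1 -2.3 -0.1] twist 0.1151203560288991
254 [[ 521.5 -318.8   58.8]
 [ 540.1 -288.8   79.1]
 [ 559.7 -260.2   86.6]] ((541.145751953125, -290.1960144042969), (64.64117431640625, 41.877708435058594), 82.9667739868164)
151 [[543.7 311.4  58.6]
 [566.5 334.5  65.1]
 [585.6 363.4  71.7]] ((567.7966918945312, 336.9360656738281), (65.1142578125, 39.59195327758789), 59.394989013671875)
```

Call:
play_rows(series=[[0.68,[1,-0.5,0],0.1],[0.68,[2,-1,0],0.1],[0.68,[3,-1.5,0],0.1],[0.68,[3.94,-1.97,0],0.1],[0.68,[3.94,-1.97,0],0.1],[0.68,[3.94,-1.97,0],0.1],[0.68,[3.94,-1.97,0],0.1],[0.68,[3.94,-1.97,0],0.1]])

```text
time_s: 26.3
eef_pos: [555.1, 326.5, 276.3]
tool_rot: [180.0, 0.1, 59.4]
force: [-0.3, 0.1, -0.1]
finger_gap: 57.6
finger_force: 0.0
```

Run:
```python
from h import *
c,T,P=wrist('w6.png')
n,b,m=block(P,(567,337),55,80,45); print(n,b,m)
goto([b[0][0],b[0][1],36],59)
```

```text
1412 ((567.7424926757812, 335.1554870605469), (63.77305603027344, 39.58622360229492), 59.30135726928711) [567.9 335.3  65.5]
at [555.2 326.3 276.4] [180.    0.   59.4] units [0.3 0.1 4.8] twist 0.070999808573265
```

View pics/w6.png

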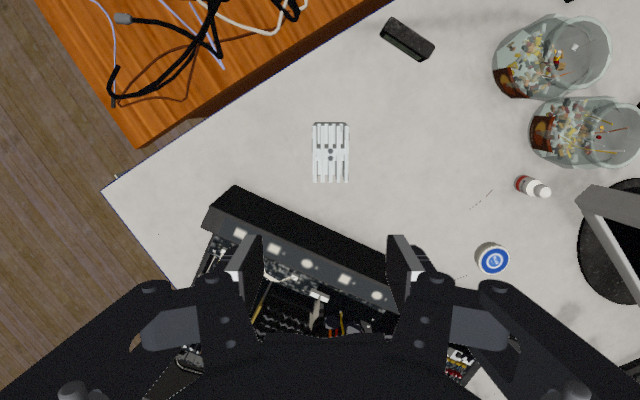

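B was knocked and now shows at (330,152), at (567.7,335.2) in world coordinates. The way down is clear.

Call:
play_rows(series=[[0.68,[0.28,0.125,1],0],[0.68,[0.28,0.125,2],0],[0.68,[0.28,0.125,3],0],[0.68,[0.28,0.125,3.8],0],[0.68,[0.28,0.125,4.4],0],[0.68,[0.28,0.125,4.8],0],[0.68,[0.28,0.125,4.8],0],[0.68,[0.28,0.125,4.8],0],[0,[0.28,0.125,4.8],0],[0,[0.28,0.125,4.8],0],[0,[0.28,0.125,4.8],0],[0,[0.28,0.125,4.8],0]])

```text
time_s: 27.55
eef_pos: [569.4, 337.6, 38.9]
tool_rot: [179.8, -0.2, 59.5]
force: [0.4, -0.2, 7.7]
finger_gap: 39.1
finger_force: 61.8
```

Call:
play_rows(series=[[0,[0,0,-0.5],0],[0,[0,0,-1.2],0],[0,[0,0,-2],0],[0,[0,0,-3],0],[0,[0,0,-4],0],[0,[0,0,-4.4],0],[0,[0,0,-4.4],0],[0,[0,0,-4.4],0]])

```text
time_s: 28.35
eef_pos: [566.9, 336.7, 255.3]
tool_rot: [-180.0, 0.1, 59.5]
force: [0.1, 0.3, -2.7]
finger_gap: 39.2
finger_force: 61.4
```

```bash
python3 -c "
from h import *
camera('side');goto([500,-150,256],85);goto([534.3,-366.5,256],85)"
```

```text
at [566.1 336.3 253.7] [-179.9    0.2   59.5] units [-9.   3.8 -0. ] twist -5.106816663458676
at [566.1 336.3 253.7] [-179.9    0.2   59.5] units [-12.4   6.6  -0. ] twist -5.106816663458676
```

Call:
play_rows(series=[[0,[-0.8,0.35,0],0],[0,[-1.8,0.8,0],-0.5],[0,[-2.7,1.2,0],-1],[0,[-3.6,1.6,0],-2],[0,[-4.5,2,0],-3],[0,[-5.4,2.4,0],-4],[0,[-6.3,2.8,0],-5],[0,[-7.2,3.2,0],-5.1],[0,[-8.1,3.6,0],-5.1],[0,[-8.95,3.97,0],-5.1],[0,[-8.95,3.97,0],-5.1],[0,[-8.95,3.97,0],-5.1]])

```text
time_s: 29.6
eef_pos: [509.2, -149.7, 253.3]
tool_rot: [-179.7, -0.1, 84.8]
force: [-0.0, 0.5, -2.7]
finger_gap: 39.0
finger_force: 61.2
```

```bash
python3 -c "
from h import *
camera('side');goto([534.3,-366.5,130],85)"
```

```text
at [ 509.6 -148.8  253.8] [-179.7   -0.1   84.9] units [-4.3  0.9  2.5] twist -0.017674136376609795
```

Call:
play_rows(series=[[0,[-0.8,0.3,0],0],[0,[-1.7,0.6,0],0],[0,[-2.6,0.88,0],0],[0,[-3.5,0.88,0],0],[0,[-4.29,0.88,0],0],[0,[-4.29,0.88,0.5],0],[0,[-4.29,0.88,1.2],0],[0,[-4.29,0.88,2],0],[0,[-4.29,0.88,2.4],0],[0,[-4.29,0.88,2.4],0],[0,[-4.29,0.88,2.4],0],[0,[-4.29,0.88,2.4],0]])

```text
time_s: 30.85
eef_pos: [537.7, -367.0, 138.2]
tool_rot: [179.9, 0.1, 85.0]
force: [0.4, 0.2, -2.1]
finger_gap: 38.9
finger_force: 61.3
```

Run:
```python
from h import *
for i in range(3): camera('top')
s=get_state(); c=camera('wrist'); P=cloud(c,tcpT(s)@c['mount'])
goto([534.3,-366.5,62],85); R=tcpT(s)[:3,:3]; print(R.T@(np.array([534.3,-366.5,62])-s['eef_pos'])/50*100)
m=(abs(P[...,0]-541)<35)&(abs(P[...,1]+290)<38)&(P[...,2]>72)&(P[...,2]<90); q=P[m]; print('A',m.sum(),cv2.minAreaRect(q[:,:2].astype(np.float32)),np.median(q[:,2]))
```

```text
at [ 537.1 -367.5  138.1] [179.9   0.1  85. ] units [ 0.  -0.1  1.5] twist -0.004840493299320769
[  1.9  -6.9 152.8]
A 4962 ((541.494873046875, -291.3904724121094), (63.732635498046875, 40.17564010620117), 85.5414810180664) 81.66943564904095
```

Call:
play_rows(series=[[0,[0.02,-0.05,0.3],0],[0,[0.02,-0.05,0.6],0],[0,[0.02,-0.05,0.9],0],[0,[0.02,-0.05,1],0],[0,[0.02,-0.05,1.1],0],[0,[0.02,-0.05,1.1],0],[0,[0.02,-0.05,1.1],0]])

```text
time_s: 31.75
eef_pos: [533.9, -365.9, 81.6]
tool_rot: [180.0, 0.0, 85.0]
force: [0.4, 0.1, -2.6]
finger_gap: 39.2
finger_force: 61.5
```

Run:
```python
from h import *
for i in range(2): camera('top')
s=get_state(); R=tcpT(s)[:3,:3]; print(s['eef_pos'],s['force'],R.T@(np.array([534.7,-366.3,62])-s['eef_pos'])/50*100)
```

```text
[ 534.2 -366.2   82. ] [-0.4  0.5 -2.7] [-0.2  1.  40. ]
```

Call:
play_rows(series=[[0,[0,0.01,0.08],0],[0,[0,0.01,0.16],0],[0,[0,0.01,0.24],0],[0,[0,0.01,0.32],0],[0,[0,0.01,0.4],0],[0,[0,0.01,0.4],0],[0,[0,0.01,0.4],0]])

```text
time_s: 32.55
eef_pos: [534.2, -365.6, 60.9]
tool_rot: [-180.0, -0.0, 85.0]
force: [-0.0, -1.0, -4.2]
finger_gap: 38.8
finger_force: 61.5
```

Call:
play_rows(series=[[0,[0,0,0.06],0],[0,[0,0,0.12],0],[0,[0,0,0.18],0],[0,[0,0,0.24],0],[0,[0,0,0.3],0],[0,[0,0,0.3],0],[0,[0,0,0.3],0]])

```text
time_s: 33.25
eef_pos: [534.6, -366.1, 54.6]
tool_rot: [179.9, 0.1, 85.0]
force: [-12.2, 8.9, 37.7]
finger_gap: 39.1
finger_force: 66.6
```

Call:
play_rows(series=[[0,[0,0,-0.14],0],[0,[0,0,-0.14],0],[0.65,[0,0,-0.14],0],[0.65,[0,0,-0.14],0],[0.65,[0,0,-0.14],0],[0.65,[0,0,-0.6],0],[0.65,[0,0,-1.4],0],[0,[0,0,-1.6],0],[0,[0,0,-1.6],0],[0,[0,0,-1.6],0],[0,[0,0,-1.6],0]])

```text
time_s: 34.35
eef_pos: [533.1, -364.8, 124.2]
tool_rot: [-179.8, -0.1, 85.0]
force: [-0.0, -0.1, -0.4]
finger_gap: 0.3
finger_force: 0.0
```

Call:
play_rows(series=[[0,[0,0.02,0.4],0],[0,[0,0.02,0.7],0],[0,[0,0.02,0.85],0],[0,[0,0.02,0.95],0],[0,[0,0.02,1],0],[0,[0,0.02,1],0],[0,[0,0.02,1],0]])

```text
time_s: 35.05
eef_pos: [534.7, -364.8, 81.9]
tool_rot: [-180.0, -0.1, 85.0]
force: [-9.5, 9.5, 31.3]
finger_gap: -0.0
finger_force: 15.6
```

Call:
play_rows(series=[[0,[0,0,-1],0],[0,[0,0,-2],0],[0.4,[0,0,-3],0],[0.4,[0,0,-3.9],0],[0.4,[0,0,-3.9],0],[0.4,[0,0,-3.9],0],[0.4,[0,0,-3.9],0]])

```text
time_s: 35.75
eef_pos: [534.4, -365.1, 269.1]
tool_rot: [-179.8, -0.1, 85.0]
force: [-0.3, -0.3, 0.4]
finger_gap: 34.2
finger_force: 0.0
```

Run:
```python
from h import *
c=snap('top','t7.png')
print([(np.array(d['centre']),round(d['confidence'],2)) for d in look_for('top','module_1_center')])
camera('side'); print([(np.array(d['centre']),round(d['confidence'],2)) for d in look_for('side','module_1_center')])
c=camera('wrist'); print([(np.array(d['centre']),round(d['confidence'],2)) for d in pinpoint('wrist','clamp_bar')])
s=get_state(); P=cloud(c,tcpT(s)@c['mount'])
m=(abs(P[...,0]-610)<25)&(abs(P[...,1]+330)<60)&(P[...,2]>225)&(P[...,2]<255); q=P[m]; print(m.sum(),np.percentile(q,[3,50,97],axis=0),cv2.fitLine(q[:,:2].astype(np.float32),2,0,.01,.01).ravel())
R=tcpT(s)[:3,:3]; print(s['eef_pos'],R.T@(np.array([610.3,-373,275])-s['eef_pos'])/50*100)
```

```text
[]
[(array([ 502.7, -415.5,   36.6]), 0.48)]
[(array([ 611. , -376.3,  238.6]), 0.81)]
4849 [[ 605.3 -385.5  237.6]
 [ 613.2 -325.1  242.4]
 [ 621.1 -273.1  244.3]] [   0.1    1.   613.2 -326.5]
[ 534.8 -365.5  269.9] [ -1.7 151.8 -10.5]
```

View pics/t7.png

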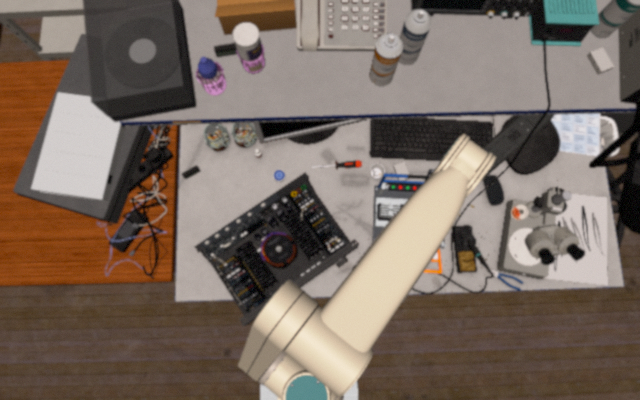

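The top view shows no other modules on the bench, so both are loaded. Next I'll grip the clamp bar at (609.5,-373,237).

Call:
play_rows(series=[[0.4,[0,0,-0.2],0],[0.4,[-0.02,0.75,-0.2],0],[0.4,[-0.02,1.5,-0.2],0],[0.4,[-0.02,1.5,-0.2],0],[0.4,[-0.02,1.5,0.4],0],[0.4,[-0.02,1.5,0.8],0],[0.4,[-0.02,1.5,1.02],0],[0.4,[-0.02,1.5,1.02],0],[0,[-0.02,1.5,1.02],0],[0,[-0.02,1.5,1.02],0],[0,[-0.02,1.5,1.02],0],[0,[-0.02,1.5,1.02],0]])

```text
time_s: 37.25
eef_pos: [610.5, -374.0, 222.3]
tool_rot: [179.9, 0.1, 85.0]
force: [-0.8, 0.8, 4.2]
finger_gap: 8.9
finger_force: 58.7
```

Call:
play_rows(series=[[0,[0,-0.3,0.02],0],[0,[0,-0.6,0.06],0],[0,[0,-0.9,0.14],0],[0,[0,-1.18,0.25],0],[0,[0,-1.45,0.39],0],[0,[0,-1.705,0.555],0],[0,[0,-1.94,0.745],0],[0,[0,-2.155,0.96],0],[0,[0,-2.345,1.195],0],[0,[0,-2.51,1.45],0],[0,[0,-2.65,1.72],0],[0,[0,-2.65,1.72],0]])

```text
time_s: 38.45
eef_pos: [478.0, -362.7, 134.1]
tool_rot: [179.9, 0.1, 84.9]
force: [0.3, -2.1, -1.6]
finger_gap: 8.8
finger_force: 65.1
```

Call:
play_rows(series=[[0,[0,-0.06,0.14],0],[0,[0,-0.11,0.285],0],[0,[0,-0.15,0.43],0],[0,[0,-0.19,0.575],0],[0,[0,-0.21,0.73],0],[0,[0,-0.235,0.88],0],[0,[0,-0.245,1.03],0],[0,[0,-0.25,1.14],0],[0,[0,-0.25,1.18],0],[0,[0,-0.25,1.18],0],[0,[0,-0.25,1.18],0]])

```text
time_s: 39.55
eef_pos: [465.1, -361.5, 74.5]
tool_rot: [-180.0, 0.1, 84.9]
force: [-2.3, -5.3, 0.8]
finger_gap: 8.6
finger_force: 68.7
```

Call:
play_rows(series=[[0,[0,0,0.03],0],[0,[0,0,0.03],0],[0.4,[0,0,0.03],0],[0.4,[0,0,0.03],0],[0.4,[0,0,0.03],0],[0.4,[0,0,0.03],0],[0.4,[0,0,-0.4],0],[0.4,[0,0,-1],0],[0.4,[0,0,-1.6],0],[0.4,[0,0,-1.6],0]])

```text
time_s: 40.55
eef_pos: [468.1, -362.9, 160.1]
tool_rot: [179.6, 0.3, 85.0]
force: [-0.2, -0.6, 0.7]
finger_gap: 34.0
finger_force: 0.0
```

Run:
```python
from h import *
camera('side'); s=get_state(); c=camera('wrist'); P=cloud(c,tcpT(s)@c['mount']); cv2.imwrite('pics/w8.png',c['img'][:,:,::-1])
for q in ['clamp_bar','guard_bar']: print(q,[(np.array(d['centre']),round(d['confidence'],2)) for d in pinpoint('wrist',q)])
hsv=cv2.cvtColor(c['img'],cv2.COLOR_RGB2HSV); H,S=hsv[...,0],hsv[...,1]
m=(H>100)&(H<125)&(S>120)&(P[...,2]>60)&(P[...,2]<150); q=P[m]
for x in range(450,650,20):
    r=q[abs(q[:,0]-x)<5]
    if len(r)>20: print(x,np.median(r[:,2]),end='|')
gb()
R=tcpT(s)[:3,:3]; print(s['eef_pos'],R.T@(np.array([339,-352,150])-s['eef_pos'])/50*100)
```

```text
clamp_bar [(array([ 464.7, -361.2,   95. ]), 0.85), (array([ 429.9, -357.9,   44. ]), 0.54)]
guard_bar [(array([ 335. , -347.7,   84.2]), 0.87)]
450 96.74842197705627|470 97.89492658739294|490 97.64820066927405|510 97.4910045763437|530 96.2277212982336|550 96.52968812654777|570 96.97013761149398|590 96.66947151895842|610 96.7674194998005|340 1104 88 | 350 678 86 | 360 133 82 | 370 231 77 | 380 1226 72 | 390 178 70 | 400 190 66 | 410 185 62 | 
[ 467.1 -361.9  157.9] [  -2.7 -257.    14.6]
```

View pics/w8.png

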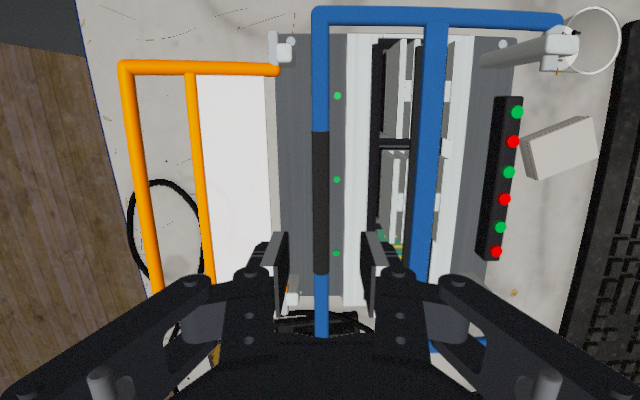

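The clamp is level and shut (blue frame, z≈97 along its whole length), and the guard bar is still down at (145,200). Next I'll grip the guard bar.

Call:
play_rows(series=[[0.4,[0,-0.9,0],0],[0.4,[0,-1.8,0],0],[0.4,[-0.02,-2.57,0],0],[0.4,[-0.02,-2.57,0],0],[0.4,[-0.02,-2.57,0.7],0],[0.4,[-0.02,-2.57,1.3],0],[0.4,[-0.02,-2.57,1.86],0],[0.4,[-0.02,-2.57,1.86],0],[0,[-0.02,-2.57,1.86],0],[0,[-0.02,-2.57,1.86],0],[0,[-0.02,-2.57,1.86],0],[0,[-0.02,-2.57,1.86],0]])

```text
time_s: 42.0
eef_pos: [337.8, -351.1, 63.3]
tool_rot: [179.9, 0.1, 85.0]
force: [0.7, 0.1, 0.3]
finger_gap: 7.8
finger_force: 58.6
```

Call:
play_rows(series=[[0,[0,0.09,-0.19],0],[0,[0,0.2,-0.37],0],[0,[0,0.32,-0.535],0],[0,[0,0.465,-0.69],0],[0,[0,0.625,-0.825],0],[0,[0,0.795,-0.945],0],[0,[0,0.98,-1.05],0],[0,[0,1.17,-1.13],0],[0,[0,1.37,-1.19],0],[0,[0,1.575,-1.23],0],[0,[0,1.785,-1.25],0],[0,[0,1.99,-1.245],0]])

```text
time_s: 43.2
eef_pos: [436.8, -359.5, 127.8]
tool_rot: [-180.0, 0.1, 85.0]
force: [-5.3, -0.1, 5.4]
finger_gap: 7.9
finger_force: 60.6
```

Call:
play_rows(series=[[0,[0,0.1,0.01],0],[0,[0,0.21,0.025],0],[0,[0,0.31,0.05],0],[0,[0,0.41,0.075],0],[0,[0,0.54,0.11],0],[0,[0,0.56,0.12],0],[0,[0,0.56,0.12],0],[0,[0,0.56,0.12],0]])

```text
time_s: 44.0
eef_pos: [464.1, -361.9, 120.7]
tool_rot: [-179.9, 0.1, 85.0]
force: [-7.0, -0.3, 11.8]
finger_gap: 8.1
finger_force: 63.2
```

Call:
play_rows(series=[[0.5,[0,0,0],0],[0.5,[0,0,0],0],[0.5,[0,0,0],0],[0.5,[0,0,0],0],[0.5,[0,0,-0.3],0],[0.5,[0,0,-0.8],0],[0.5,[0,0,-1.5],0],[0.5,[0,0,-2.5],0],[0.5,[0,0,-2.5],0],[0.5,[0,0,-2.5],0]])

```text
time_s: 45.0
eef_pos: [465.5, -362.4, 245.4]
tool_rot: [179.8, 0.1, 85.0]
force: [0.3, 0.3, 0.1]
finger_gap: 42.8
finger_force: 0.0
```

Run:
```python
from h import *
camera('side'); s=get_state(); c=camera('wrist'); P=cloud(c,tcpT(s)@c['mount']); cv2.imwrite('pics/w9.png',c['img'][:,:,::-1]); print(s['eef_pos'],s['force'])
for q in ['clamp_bar','guard_bar','guard_hinge']: print(q,[(np.array(d['centre']),round(d['confidence'],2)) for d in pinpoint('wrist',q)])
hsv=cv2.cvtColor(c['img'],cv2.COLOR_RGB2HSV); H,S=hsv[...,0],hsv[...,1]
m=(H>8)&(H<22)&(S>150)&(P[...,2]>130)&(P[...,2]<155)&(abs(P[...,1]+300)<25); q=P[m]; print(m.sum(),np.percentile(q,[3,50,97],axis=0))
m=(H>100)&(H<125)&(S>120)&(P[...,2]>60)&(P[...,2]<150); q=P[m]
for x in range(450,650,20):
    r=q[abs(q[:,0]-x)<5]
    if len(r)>20: print(x,np.median(r[:,2]).round(1),end='|')
```

```text
[ 464.5 -361.5  243.5] [-1.   0.1 -0.1]
clamp_bar []
guard_bar [(array([ 465.7, -358.9,  143.2]), 0.69)]
guard_hinge [(array([ 431.1, -353.9,   44.6]), 0.58)]
728 [[ 463.3 -323.3  140.9]
 [ 469.4 -298.3  143.9]
 [ 474.5 -276.4  145.7]]
470 97.5|490 97.5|510 97.6|530 96.3|550 96.4|570 96.8|590 96.8|610 96.5|
```

View pics/w9.png

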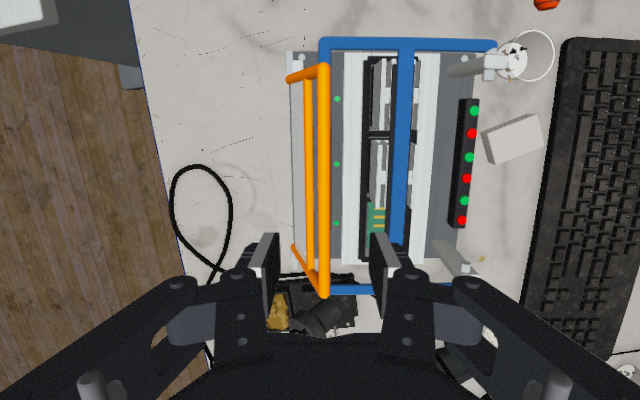

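The orange guard bar is upright over the rig at column ≈325, 34 mm behind its hinge. The clamp is level and the gripper touches nothing, so I'm handing in.

```bash
python3 -c "
from cell import *
print(sign_off())"
```

```text
the job is handed in; nothing more can be done
None
```

Both power modules on the bench are pressed fully home (tops measured at about 82 mm), with the clamp shut over them, then the guard shut, and the job handed in; `sign_off` returned no verdict, so I don't know the judged result.

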